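# Cock the belt tensioner back onto its catch

### The arm

A 7-joint arm with a two-finger parallel gripper is mounted at the origin on the work surface. World frame = base frame: x ahead of the robot, y to its left, z up, the work surface at z = 0. Lengths are in m, angles in rad, forces in N, time in s.
With the tool pointing down it reaches from about 0.425 to 0.95 m from the base axis. Payload 4.7 kg.
Tool frame: the origin (TCP) lies at the centre of the arm's flange, where the gripper is bolted on; the fingertips stand 173 mm ahead of it and the grasp point (between the pads) lies 155 mm ahead of it; z points along the fingers, y is the direction in which the jaws open and shut (so a half turn about z gives the same grasp; the last joint's range is limited). The gripper opens to 85 mm and grips with 20 to 120 N. Pads are 22 mm wide; open, the fingers measure 114 mm over their backs; the gripper's body (76 mm by 85 mm) begins 54 mm behind the grasp point. The pads swing forward as they close: fully open they stand 13 mm farther back than shut.
Start: joints at [1.088, 0.469, -0.049, 1.532, 0.024, 1.141, -0.082], TCP at [0.296, -0.607, 0.405] pointing down, gripper open.
Joint ranges: [-2.59, 2.59], [-0.33, 1.99], [-1.39, 1.29], [0.1, 2.45], [-1.04, 4.18], [0.21, 1.99], [-2.66, 2.66]. Speed limits (rad/s): [2.57, 2.57, 3.14, 3.14, 3.14, 3.14, 3.14].

### API

Orientations are given as a unit quaternion [x, y, z, w].
In Python, from plant import robot gives the robot as it stands.
- The arm moves only by the tool drive_tool, never from a script. Its argument "plan" is text: rows parted by semicolons, each of 5 numbers parted by spaces: the shift along the tool's x, y, z in mm, then the turn about the tool's z in degrees, then the opening in per cent of the stroke, from 0 (shut) to 100 (fully open). A call has 1 to 12 rows; each row shifts and turns the commanded pose from where the row before left it, along the tool's axes as they then stand; what a row does not reach is not made up. A row lasts 1/12 s, in which the tool goes at most 41.7 mm and 7.16 degrees, less where a joint would pass 70% of its speed; a pose out of reach is approached as far as the arm can. A call is refused whole if a number of a shift passes 41.7 or a number of a turn 7.16, either way. A call with a gripper value outside its range is refused whole. The fingers move at their own pace and stop on an object; "force" is the grip in N (left out, the last holds). Time passes only in rows, so rows that do not move let the fingers close. It gives the time, the measured TCP pose, the force and the opening at its end, in the units of the state.
- robot.get_state(): the state, without advancing time (a new reading comes with each control period).
- robot.read_camera(name): name is "scene" or "top" or "wrist"; returns a dict with "img" (400x640x3 uint8, blue, green, red), "intrinsics" (3x3 intrinsics, pixels), "rvec" (rotation vector, rad) and "tvec" (3), from world to camera coordinates, as OpenCV has them; the wrist camera has in their place "hand_eye" (4x4, takes a point from camera to tool coordinates, whose origin is the TCP and whose axes are the flange's). Camera axes: x right, y down, z forward; pixel columns grow to the right and rows downward; lengths in m; the calibration is good to about 2 mm. A picture is of the moment at which its call begins: read the wrist's pose just before it. There is no depth.
- robot.finish_job(): hands the job in, once; it reports no verdict.
The state is a dict: "t": time; "q": joint angles; "dq": joint speeds; "tau": joint torques, N m; "tcp_pos": TCP position; "orientation": TCP orientation; "wrist_force": force on the tool from outside, world axes, zero at the start; "wrist_torque": the same for the moment, N m; "gripper_width": opening from 0.0 (shut) to 1.0 (fully open).
Only numpy, scipy, OpenCV 4.12 (cv2) and the standard library are available. Lean on these libraries where they do the work, as an engineer would, in place of code of your own. Each camera call takes 0.05 s, during which the arm holds its last target. There are 200 camera calls.

### The job

The drive belt of this embroidery machine's drive unit is off for a change. Swing the sprung tensioner arm back by its black handle until the yellow catch has clicked in behind the second, tall pin, without forcing the arm hard against the brass stop screw; ease it back onto the catch without letting it fly, and let go with the pointer standing in the green of the scale. Then swing the red locking lever fully home behind the catch, and leave the other things on the bench alone.

Things in the scene. Friction and masses are not known exactly. Their poses are not given: they have to be found in the camera images.
- drive_unit: Fixed drive unit: grey plate on rubber feet, top face 50 mm above the bench. Origin: on the tensioner's pivot axis at bench height, z up. In its frame (x, y, mm): plate from (-165, -140) to (125, 200); white scale around (8, 171), 54 high; large belt pulley at (80, 28), radius 37, 76 high; white idler roller on the arm, 89 high; catch plate on the -x side.
- tensioner (a joint): Turn of the sprung tensioner arm about the pivot axis, rad: 0 = at rest, grows clockwise seen from above (handle moves towards the drive unit's +x). At value q the handle lies in direction 108 deg - q from the drive unit's +x, turning towards +y. The spring pushes it back to 0: at the handle about 2.8 N at 0, 8.6 N at 0.62. Let go off the catch, it flies back hard.
- handle_mid (a point): Middle of the tensioner's black upright handle: round post of 16 mm diameter, 140 mm from the pivot axis, from 66 to 115 mm above the bench; this point is 95 mm above the bench. Free all round above 75 mm height.
- pointer_tip (a point): Tip of the orange pointer on the end of the arm, 176 mm from the pivot axis, 60 mm above the bench, over the scale. Scale: a tick every 0.05 rad, from 0 at the rest position; green zone from 0.51 to 0.74 rad, red beyond.
- pivot (a point): Pivot axis of the tensioner arm, at the top face of the chassis plate (50 mm above the bench).
- handle: The black handle of the tensioner arm (see handle_mid); its origin lies on the pivot axis at bench height, turning with the arm.
- stop_screw: Brass stop screw, 9 mm thick, in a steel bracket on the catch plate, bracket top 86 mm above the bench. The tall second pin meets it about 0.036 rad (5 mm at the handle) past the rest angle on the catch. It must not be loaded hard: at most about 8 N at the handle beyond the spring's own force. Origin: on the plate under the catch's face, 78 mm from the pivot.
- catch_face (a point): Face of the yellow spring catch (50 mm long pawl) when dropped in, 78 mm from the pivot on its -x side, 65 mm above the bench. It works by itself and holds two pins in turn: arm resting at about 0.40, then 0.62 rad, both up to 0.08 more or less (its plate is adjustable in y). It clicks about 0.018 rad (2.5 mm at the handle) past the rest angle; the arm cannot go back over a pin.
- lock_lever (a joint): Red locking lever on the catch plate, rad: 0 = fully home (its nose stands behind the catch, which then cannot lift), 1.3 = fully open; grows counter-clockwise seen from above. It starts open, stays where it is left, moves with about 1.5 N at its post and has a firm end at 0.
- lock_post (a point): Grip point of the red upright post on the locking lever: 12 mm diameter, from 62 to 118 mm above the bench, this point 105 mm above the bench, 45 mm from the lever's axis. Fingertips should stay above 90 mm here.
- lock_pivot (a point): Upright axis of the locking lever, at the height of lock_post. From here the post lies in the drive unit's +y direction when the lever is home, turned counter-clockwise from that by the joint value.
- thread_cone: Bystander: red thread cone, 58 mm wide, 100 mm tall, standing on the bench; origin at its foot.
- oil_bottle: Bystander: white oil bottle with red cap, 38 mm wide, 105 mm tall, standing on the bench; origin at its foot.
- bobbin_jar: Bystander: blue jar with black lid, 52 mm wide, 55 mm tall, standing on the bench; origin at its foot.
- screwdriver: Bystander: screwdriver 190 mm long lying on the bench; origin under its middle.

How it is judged:
By the outcome, as a careful person would: the job done as asked, in the order asked, and still so for the second after the job is handed in, with the robot touching nothing.
It also fails if it takes over 72 s, if anything falls off the work surface, if the arm or the gripper's body presses on something with over 40 N, if the wrist force passes 120 N, or if a joint passes its speed limit or range.

## Working session

There is one attempt and no reset: what is moved stays moved. The work goes in short steps, Python scripts to look and compute and a tool call to move; the robot and the scene stay as the last step left them, time stands still between calls to the robot, and variables do not carry over. Pictures are saved under pics/ and viewed, about 8 in all and at most 12, crops included, and the job is handed in when it is done.

Besides the shell and the picture viewer there is one more tool, called after ">>>" as name(argument=value, ...) on one line, values as JSON. drive_tool: Moves the arm, as the interface text tells. Its arguments: {"type":"object","properties":{"plan":{"type":"string"},"force":{"type":"number"}},"required":["plan"]}

```bash
mkdir -p pics; ls; cat > h.py <<'E'
import numpy as np, cv2
from plant import robot
from scipy.spatial.transform import Rotation as R
def cam(n):
    s=robot.get_state(); c=robot.read_camera(n); K=np.array(c["intrinsics"],float)
    if n=="wrist":
        T=np.eye(4);T[:3,:3]=R.from_quat(s["orientation"]).as_matrix();T[:3,3]=s["tcp_pos"]
        W=T@np.array(c["hand_eye"]); Rw=W[:3,:3];o=W[:3,3]
    else:
        Rc=cv2.Rodrigues(np.array(c["rvec"],float))[0];Rw=Rc.T;o=-Rc.T@np.array(c["tvec"],float).ravel()
    return c["img"],K,Rw,o
def ray(C,u,v):
    d=C[2]@np.linalg.inv(C[1])@np.array([u,v,1.]);return d/np.linalg.norm(d)
def onz(C,u,v,z):
    d=ray(C,u,v);return C[3]+d*(z-C[3][2])/d[2]
def tri(rs):
    A=np.zeros((3,3));b=np.zeros(3)
    for o,d in rs:
        P=np.eye(3)-np.outer(d,d);A+=P;b+=P@o
    p=np.linalg.solve(A,b);return p,[np.linalg.norm((np.eye(3)-np.outer(d,d))@(p-o)) for o,d in rs]
def proj(C,p):
    x=C[1]@(C[2].T@(np.asarray(p)-C[3]));return x[:2]/x[2]
E
python3 - <<'E'
from h import *
import pickle
s=robot.get_state();print({k:np.round(v,3) for k,v in s.items()})
for n in("scene","top"):
    C=cam(n);pickle.dump(C,open(n+".pkl","wb"));cv2.imwrite(f"pics/{n}0.png",C[0]);print(n,C[3].round(3),C[1][0,0],C[2][:,2].round(2))
E
```

```text
pics
{'t': np.float64(0.0), 'q': array([ 1.088,  0.469, -0.049,  1.534,  0.024,  1.141, -0.082]), 'dq': array([-0.001,  0.   ,  0.   ,  0.001, -0.002,  0.   , -0.003]), 'tau': array([ 0.0000e+00, -5.1030e+01, -4.7000e-02, -2.3771e+01,  1.1000e-02,
        8.0000e-03,  0.0000e+00]), 'tcp_pos': array([ 0.296, -0.606,  0.404]), 'orientation': array([ 0.974,  0.225, -0.   , -0.001]), 'wrist_force': array([0.977, 0.332, 0.365]), 'wrist_torque': array([-0.008,  0.009, -0.012]), 'gripper_width': np.float64(0.998)}
scene [1.145 0.081 0.549] 373.59238042935453 [-0.77 -0.16 -0.62]
top [ 0.398 -0.047  1.166] 490.4035674394905 [ 0.17  0.01 -0.99]
```

View pics/scene0.png

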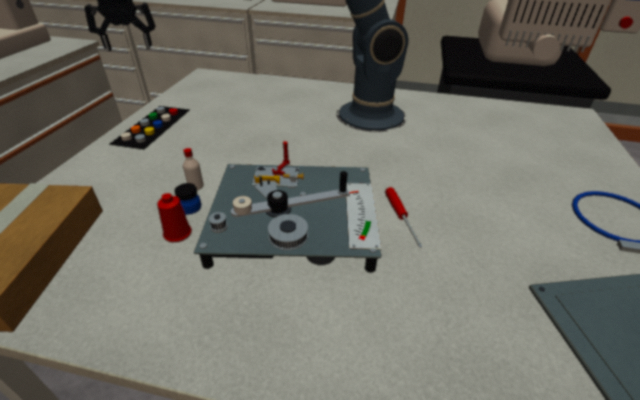

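View pics/top0.png

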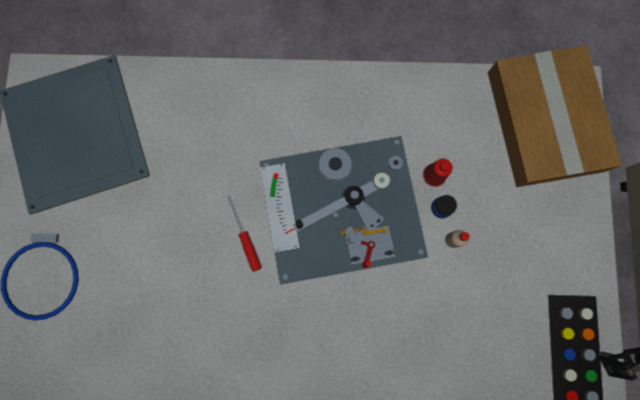

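The top view shows the plate with corners near (262,161), (402,137), (427,257) and (281,283). The handle is near (299,224), the hub at (354,196), the red lever at about (369,250), and the bystanders lie to the right and left. The scene view agrees.

```bash
python3 - <<'E'
from h import *
import pickle
T=pickle.load(open("top.pkl","rb"));S=pickle.load(open("scene.pkl","rb"))
pc=[(262,161),(402,137),(427,257),(281,283)]
W=np.array([onz(T,u,v,.05)[:2] for u,v in pc]);print(W.round(4),[np.linalg.norm(W[i]-W[i-1]).round(3) for i in range(4)])
M=np.array([[.125,.2],[.125,-.14],[-.165,-.14],[-.165,.2]])
mc,wc=M.mean(0),W.mean(0);H=(M-mc).T@(W-wc);a=np.arctan2(H[0,1]-H[1,0],H[0,0]+H[1,1])
Rz=np.array([[np.cos(a),-np.sin(a)],[np.sin(a),np.cos(a)]]);o=wc-Rz@mc
print("unit",o.round(4),np.degrees(a),(W-(M@Rz.T+o)).round(4))
print("hub ray z=.08",onz(T,354,196,.08),onz(T,354,196,.05))
# tri handle top & red post top
print("handle top",tri([(C[3],ray(C,u,v)) for C,u,v in((T,299,224),(S,343.5,173))]))
print("post top",tri([(C[3],ray(C,u,v)) for C,u,v in((T,371,243),(S,285,143))]))
th=np.radians(108);p=o+Rz@(.14*np.array([np.cos(th),np.sin(th)]));print("handle pred",p)
for C,n in((T,"top"),(S,"scene")):print(n,proj(C,[*p,.115]),proj(C,[*o,.05]))
tt=cv2.resize(T[0][130:290,250:470],None,fx=3.6,fy=3.6,interpolation=cv2.INTER_CUBIC);cv2.imwrite("pics/top1.png",tt)
np.save("unit.npy",[*o,a])
E
```

```text
[[ 0.6696  0.0873]
 [ 0.7358 -0.24  ]
 [ 0.4566 -0.2951]
 [ 0.3899  0.0322]] [np.float64(0.285), np.float64(0.334), np.float64(0.285), np.float64(0.334)]
unit [ 0.5885 -0.1294] 11.335968472233308 [[-0.0021 -0.004 ]
 [-0.0028  0.0021]
 [ 0.0023  0.004 ]
 [ 0.0025 -0.0021]]
hub ray z=.08 [ 0.58678169 -0.12664483  0.08      ] [ 0.59199449 -0.12884606  0.05      ]
handle top (array([ 0.51676454, -0.00610676,  0.11217723]), [np.float64(0.0002774636525466436), np.float64(0.00027746365254665406)])
post top (array([ 0.47572082, -0.15092434,  0.13932189]), [np.float64(0.008258248786500185), np.float64(0.008258248786500257)])
handle pred [ 0.51989479 -0.00733814]
top [299.44302529 222.43736068] [354.21489421 197.50517376]
scene [342.57987013 172.61859404] [276.71409254 208.65800878]
```

View pics/top1.png

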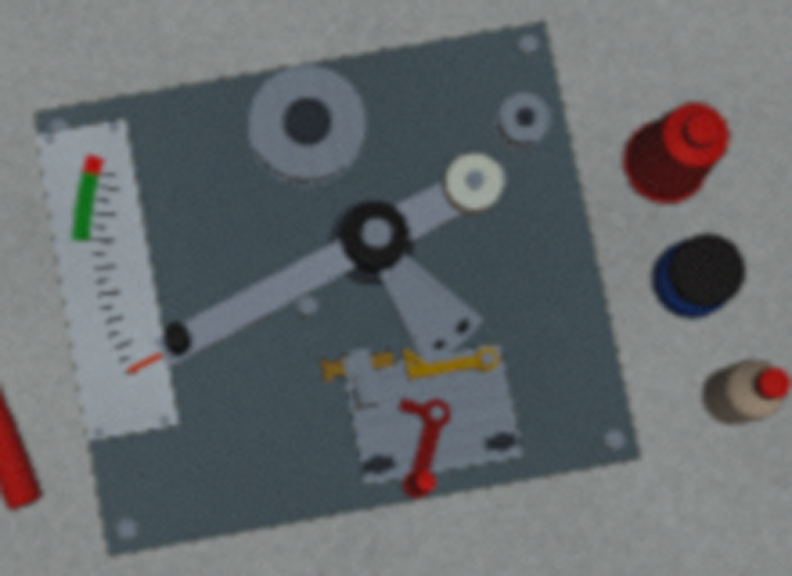

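The enlarged crop shows the handle at crop (177,338), the pointer at the scale's zero, the lever axis at (435,411) with its post at (420,482) (open), and the catch and stop screw at about (400,362). The numbers agree with the text: unit at (0.589,-0.129), yaw 11.3°, handle height 0.112. Moving above the handle.

>>> drive_tool(plan="28 -26 0 0 100;28 -26 0 0 100;28 -26 0 0 100;28 -26 0 0 100;28 -26 0 0 100;28 -26 0 0 100;28 -26 0 0 100;28 -26 0 0 100;28 -26 0 0 100;28 -26 0 0 100;28 -26 0 0 100;28 -26 0 0 100")

```text
t: 1.1
tcp_pos: [0.4612, -0.1771, 0.4046]
orientation: [0.974, 0.225, -0.0, 0.0]
wrist_force: [1.2, 0.4, -0.0]
gripper_width: 1.002
```

>>> drive_tool(plan="0 0 0 -7 100;0 0 0 -7 100;0 0 0 -7 100;0 0 0 -7 100;0 0 0 -7 100;0 0 0 -7 100;0 0 0 -7 100;0 0 0 -7 100;0 0 0 -7 100;0 0 0 -7 100;0 0 0 -7 100;0 0 0 -7 100")

```text
t: 2.1
tcp_pos: [0.4609, -0.1789, 0.4044]
orientation: [0.571, 0.821, -0.0, -0.0]
wrist_force: [0.2, 0.4, -0.2]
gripper_width: 0.998
```

```bash
cat >> h.py <<'E'
def yaw(s=None):
    s=s or robot.get_state();x=R.from_quat(s["orientation"]).as_matrix();return np.degrees(np.arctan2(x[1,0],x[0,0]))
def need(tx,ty,tz,ty_yaw=None):
    s=robot.get_state();M=R.from_quat(s["orientation"]).as_matrix()
    print("t",s["t"],"tcp",np.round(s["tcp_pos"],4),"yaw",yaw(s).round(2),"F",np.round(s["wrist_force"],1),"w",round(float(s["gripper_width"]),3))
    print("tool shift mm",(M.T@(np.array([tx,ty,tz])-s["tcp_pos"])*1000).round(1), "turn",None if ty_yaw is None else round(-((ty_yaw-yaw(s)+180)%360-180),1))
E
python3 - <<'E'
from h import *
import pickle
need(.518,-.007,.30,119.3)
C=cam("wrist");pickle.dump(C,open("w1.pkl","wb"));cv2.imwrite("pics/w1.png",C[0]);print(C[3],C[2][:,2],C[1][0,0])
print(proj(C,[.518,-.007,.115]))
E
```

```text
t 2.1 tcp [ 0.4609 -0.1789  0.4044] yaw 110.35 F [ 0.2  0.4 -0.2] w 0.998
tool shift mm [141.3 113.3 104.4] turn -9.0
[ 0.43291549 -0.10243388  0.37437785] [ 0.10981706 -0.29649006 -0.94870114] 314.868100833694
[477.54137821   1.41030001]
```

View pics/w1.png

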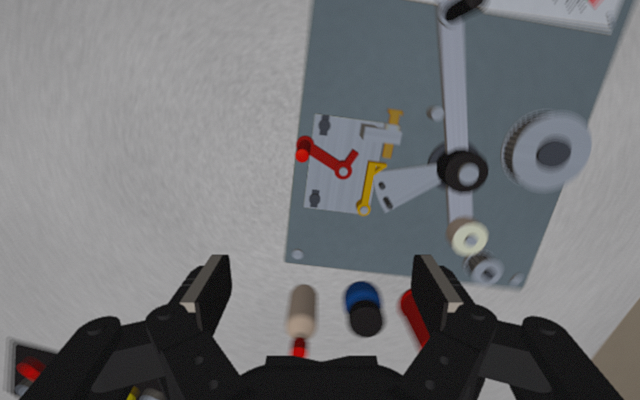

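The wrist view shows the handle's top at the picture's upper edge (463,10), the lever axis at (344,172), the red post's top at (302,149), and the hub at (468,172). I'm moving so the handle is central and then measuring both.

>>> drive_tool(plan="12 22 10 0 100;12 22 10 0 100;12 22 10 0 100;12 22 10 0 100;12 22 10 0 100;0 0 0 -4 100;0 0 0 -5 100;0 0 0 0 100;0 0 0 0 100")

```text
t: 2.9
tcp_pos: [0.5439, -0.0851, 0.3544]
orientation: [0.509, 0.861, -0.0, -0.0]
wrist_force: [-0.2, -0.6, -0.2]
gripper_width: 1.001
```

```bash
python3 - <<'E'
from h import *
import pickle
need(.518,-.007,.30,119.3)
C=cam("wrist");pickle.dump(C,open("w2.pkl","wb"));cv2.imwrite("pics/w2.png",C[0])
o=np.load("unit.npy")
print("pred handle",proj(C,[.518,-.007,.115]),"pivot",proj(C,[o[0],o[1],.05]))
E
```

```text
t 2.9 tcp [ 0.5439 -0.0851  0.3544] yaw 118.78 F [-0.2 -0.6 -0.2] w 1.001
tool shift mm [80.9 14.9 54.4] turn -0.5
pred handle [344.05041847  89.7310089 ] pivot [339.02055661 243.06233948]
```

View pics/w2.png

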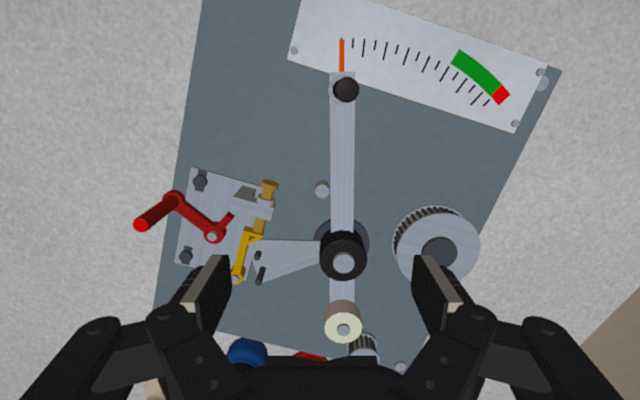

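The handle's top is at (346,90), predicted (344,90). Hub top is (344,263), lever axis (213,237), post top (140,225), pointer on zero at (341,40). Green spans (455,57) to (500,92).

```bash
python3 - <<'E'
from h import *
import pickle
T=pickle.load(open("top.pkl","rb"));S=pickle.load(open("scene.pkl","rb"));W=pickle.load(open("w2.pkl","rb"))
f=lambda *a:[(C[3],ray(C,u,v)) for C,u,v in a]
g=lambda x,y:(250+x/3.6,130+y/3.6)
P={}
for n,a in dict(handle=((W,346,90),(T,*g(176,336)),(S,343.5,173)),hub=((W,344,263),(T,*g(377,233))),post=((W,140,225),(T,*g(424,479))),postS=((W,140,225),(S,285,143)),lpiv=((W,213,237),(T,*g(436,411))),ptip=((W,341,40),(T,*g(128,372)))).items():
    P[n],e=tri(f(*a));print(n,P[n].round(4),np.round(e,4))
h=onz(W,346,90,.115);v=onz(W,341,40,.060);print("handle@.115",h,"tip",v,"postW@.118",onz(W,140,225,.118),"lpiv@.065",onz(W,213,237,.065))
hub=P['hub'];d=h-hub;print("r",np.hypot(*d[:2]),"dir",np.degrees(np.arctan2(d[1],d[0])))
l=P['post']-P['lpiv'];print("lever r",np.hypot(*l[:2]),np.degrees(np.arctan2(l[1],l[0])))
E
```

```text
handle [ 0.5186 -0.0061  0.1134] [0.0008 0.0005 0.0005]
hub [ 0.5887 -0.1272  0.0896] [0.0008 0.0008]
post [ 0.4369 -0.1545  0.121 ] [0.0001 0.0001]
postS [ 0.4356 -0.1566  0.1158] [0.0012 0.0012]
lpiv [ 0.4808 -0.1664  0.0752] [0.0006 0.0006]
ptip [0.5013 0.0257 0.0533] [0.0001 0.0001]
handle@.115 [ 0.51916022 -0.00654728  0.115     ] tip [0.50136079 0.02471862 0.06      ] postW@.118 [ 0.43600836 -0.15664225  0.118     ] lpiv@.065 [ 0.48034856 -0.17289345  0.065     ]
r 0.13928297541057233 dir 119.97141073173158
lever r 0.04545524771390366 164.81672383727798
```

>>> drive_tool(plan="27 5.5 0 -0.5 100;27 5.5 0 0 100;27 5.3 0 0 100;0 0 0 0 100;0 0 25 0 100;0 0 25 0 100;0 0 25 0 100;0 0 24 0 100;0 0 0 0 100;0 0 0 0 100")

```text
t: 3.78
tcp_pos: [0.5183, -0.0069, 0.2553]
orientation: [0.505, 0.863, -0.001, -0.001]
wrist_force: [-0.2, -0.7, 1.1]
gripper_width: 0.999
```

```bash
python3 - <<'E'
from h import *
need(.519,-.006,.255,119.6)
E
```

```text
t 3.7833 tcp [ 0.5183 -0.0069  0.2553] yaw 119.39 F [-0.2 -0.7  1.1] w 0.999
tool shift mm [0.4 1.  0.3] turn -0.2
```

>>> drive_tool(plan="0 0 0 0 15;0 0 0 0 5;0 0 0 0 0;0 0 0 0 0;0 0 0 0 0;0 0 0 0 0;0 0 0 0 0;0 0 0 0 0", force=40)

```text
t: 4.45
tcp_pos: [0.5188, -0.0063, 0.2563]
orientation: [0.504, 0.864, 0.0, 0.0]
wrist_force: [-1.1, -0.5, 5.8]
gripper_width: 0.174
```

```bash
cat > arc.py <<'E'
import sys;from h import *
pv=np.array([.5885,-.128]);s=robot.get_state();d=s["tcp_pos"][:2]-pv
th=np.degrees(np.arctan2(d[1],d[0]));t=np.array([np.sin(np.radians(th)),-np.cos(np.radians(th))])
F=np.array(s["wrist_force"]);print("t %.2f r %.1f q %.4f yaw %.2f Ftan %.1f Frad %.1f Fz %.1f w %.3f z %.4f"%(s["t"],1e3*np.hypot(*d),np.radians(119.7-th),yaw(s),F[:2]@t,F[:2]@(d/np.hypot(*d)),F[2],s["gripper_width"],s["tcp_pos"][2]),F.round(1))
E
python3 arc.py
```

```text
t 4.45 r 140.3 q -0.0016 yaw 119.50 Ftan -1.2 Frad 0.1 Fz 5.8 w 0.174 z 0.2563 [-1.1 -0.5  5.8]
```

>>> drive_tool(plan="-0.1 6.1 0 2.5 0;-0.1 6.1 0 2.5 0;-0.1 6.1 0 2.5 0;-0.1 6.1 0 2.5 0;-0.1 6.1 0 2.5 0;-0.1 6.1 0 2.5 0;-0.1 6.1 0 2.5 0;0 0 0 0 0;0 0 0 0 0")

```text
t: 5.2
tcp_pos: [0.5579, 0.009, 0.2563]
orientation: [0.629, 0.777, -0.001, -0.0]
wrist_force: [-4.5, -0.8, 8.2]
gripper_width: 0.174
```

```bash
python3 arc.py; python3 - <<'E'
from h import *
C=cam("wrist");cv2.imwrite("pics/w3.png",C[0])
E
```

```text
t 5.20 r 140.4 q 0.2989 yaw 102.03 Ftan -4.6 Frad 0.3 Fz 8.2 w 0.174 z 0.2563 [-4.5 -0.8  8.2]
```

View pics/w3.png

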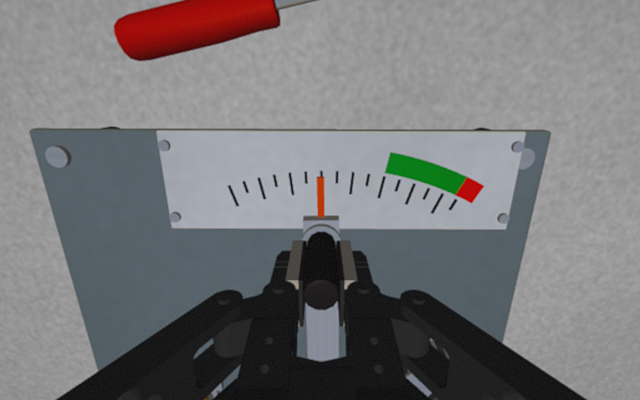

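The pointer stands on the 6th tick (0.30), matching the computed q 0.299. Continuing in small calls to feel for the first catch.

>>> drive_tool(plan="-0.1 3.7 0 1.5 0;0 0 0 0 0")

```text
t: 5.42
tcp_pos: [0.5615, 0.0098, 0.2563]
orientation: [0.64, 0.769, -0.001, -0.0]
wrist_force: [-4.7, -0.9, 9.3]
gripper_width: 0.177
```

>>> drive_tool(plan="-0.1 3.7 0 1.5 0;0 0 0 0 0")

```text
t: 5.58
tcp_pos: [0.5651, 0.0104, 0.2563]
orientation: [0.65, 0.76, -0.001, -0.001]
wrist_force: [-4.0, -1.1, 9.9]
gripper_width: 0.174
```

>>> drive_tool(plan="-0.1 3.7 0 1.5 0;0 0 0 0 0")

```text
t: 5.75
tcp_pos: [0.5687, 0.011, 0.2563]
orientation: [0.659, 0.752, -0.001, -0.001]
wrist_force: [-4.6, -0.5, 9.8]
gripper_width: 0.178
```

>>> drive_tool(plan="-0.1 3.7 0 1.5 0;0 0 0 0 0")

```text
t: 5.92
tcp_pos: [0.5723, 0.0114, 0.2563]
orientation: [0.669, 0.743, -0.001, -0.001]
wrist_force: [-6.3, -0.2, 9.7]
gripper_width: 0.174
```

>>> drive_tool(plan="-0.1 3.7 0 1.5 0;0 0 0 0 0")

```text
t: 6.08
tcp_pos: [0.5759, 0.0118, 0.2563]
orientation: [0.679, 0.734, -0.001, -0.001]
wrist_force: [-5.3, -0.3, 10.1]
gripper_width: 0.17
```

>>> drive_tool(plan="-0.1 3.7 0 1.5 0;0 0 0 0 0")

```text
t: 6.25
tcp_pos: [0.5795, 0.0121, 0.2563]
orientation: [0.688, 0.725, -0.001, -0.001]
wrist_force: [-5.7, 0.2, 10.5]
gripper_width: 0.175
```

>>> drive_tool(plan="-0.1 3.7 0 1.5 0;0 0 0 0 0")

```text
t: 6.42
tcp_pos: [0.5831, 0.0123, 0.2563]
orientation: [0.698, 0.716, -0.001, -0.001]
wrist_force: [-6.5, 1.0, 10.3]
gripper_width: 0.172
```

>>> drive_tool(plan="-0.1 3.7 0 1.5 0;0 0 0 0 0;0 0 0 0 0")

```text
t: 6.67
tcp_pos: [0.5867, 0.0123, 0.2563]
orientation: [0.707, 0.708, -0.001, -0.001]
wrist_force: [-5.8, -0.2, 9.8]
gripper_width: 0.173
```

```bash
python3 arc.py; python3 - <<'E'
from h import *
C=cam("scene");a=cv2.resize(C[0][125:275,195:395],None,fx=4,fy=4,interpolation=cv2.INTER_CUBIC);cv2.imwrite("pics/s4.png",a)
C=cam("wrist");cv2.imwrite("pics/w4.png",C[0])
E
```

```text
t 6.67 r 140.3 q 0.5054 yaw 90.06 Ftan -5.8 Frad -0.2 Fz 9.8 w 0.173 z 0.2563 [-5.8 -0.2  9.8]
```

View pics/s4.png

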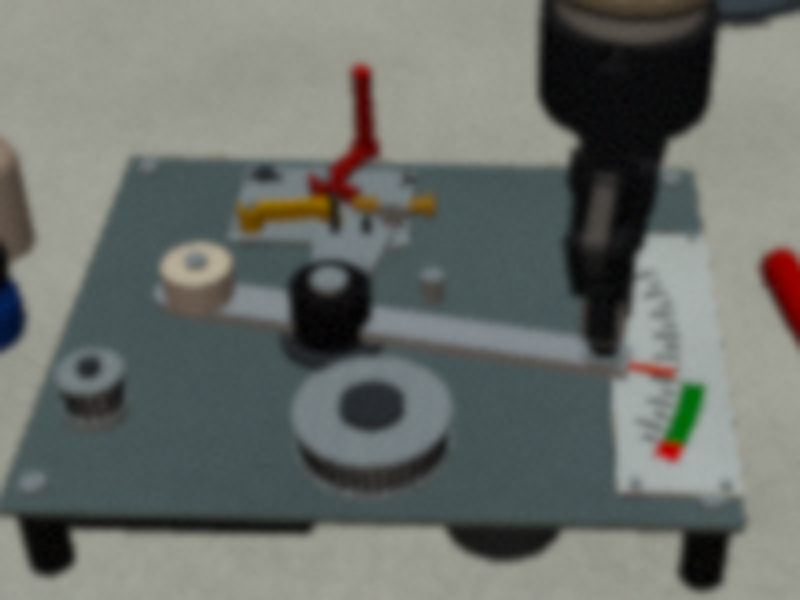

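The scene crop shows the arm at about 0.5, pointer at the lower edge of the green. The tall second pin at (335,210) is by the pawl's tip, with the first pin past it at (365,222). Now in finer steps.

>>> drive_tool(plan="0 2.4 0 1 0;0 0 0 0 0")

```text
t: 6.93
tcp_pos: [0.5891, 0.0124, 0.2562]
orientation: [0.713, 0.701, -0.001, -0.001]
wrist_force: [-7.0, 0.6, 9.7]
gripper_width: 0.174
```

>>> drive_tool(plan="0 1.2 0 0.5 0;0 0 0 0 0")

```text
t: 7.1
tcp_pos: [0.5902, 0.0124, 0.2563]
orientation: [0.716, 0.698, -0.001, -0.001]
wrist_force: [-5.6, 1.0, 10.2]
gripper_width: 0.171
```

>>> drive_tool(plan="0 1.2 0 0.5 0;0 0 0 0 0")

```text
t: 7.27
tcp_pos: [0.5914, 0.0123, 0.2563]
orientation: [0.719, 0.695, -0.001, -0.001]
wrist_force: [-7.0, 1.6, 9.4]
gripper_width: 0.17
```

>>> drive_tool(plan="0 1.2 0 0.5 0;0 0 0 0 0")

```text
t: 7.43
tcp_pos: [0.5925, 0.0123, 0.2563]
orientation: [0.722, 0.692, -0.002, -0.001]
wrist_force: [-6.6, -0.0, 10.6]
gripper_width: 0.175
```

>>> drive_tool(plan="0 1.2 0 0.5 0;0 0 0 0 0")

```text
t: 7.6
tcp_pos: [0.5937, 0.0122, 0.2563]
orientation: [0.725, 0.689, -0.002, -0.001]
wrist_force: [-6.2, 1.4, 9.1]
gripper_width: 0.176
```

```bash
python3 arc.py
```

```text
t 7.60 r 140.3 q 0.5554 yaw 87.06 Ftan -6.2 Frad 1.2 Fz 9.1 w 0.176 z 0.2563 [-6.2  1.4  9.1]
```

```bash
python3 - <<'E'
from h import *
o=np.load("unit.npy");a=np.radians(11.7);Rz=np.array([[np.cos(a),-np.sin(a)],[np.sin(a),np.cos(a)]])
cf=np.array([.5885,-.128])+Rz@[-.078,0]
out=[]
for n in("scene","top"):
    C=cam(n);u,v=proj(C,[*cf,.065]).round().astype(int);print(n,u,v)
    out.append(cv2.resize(C[0][v-28:v+28,u-20:u+20],None,fx=10,fy=10,interpolation=cv2.INTER_CUBIC))
cv2.imwrite("pics/c5.png",np.hstack(out))
E
```

```text
scene 281 181
top 361 230
```

View pics/c5.png

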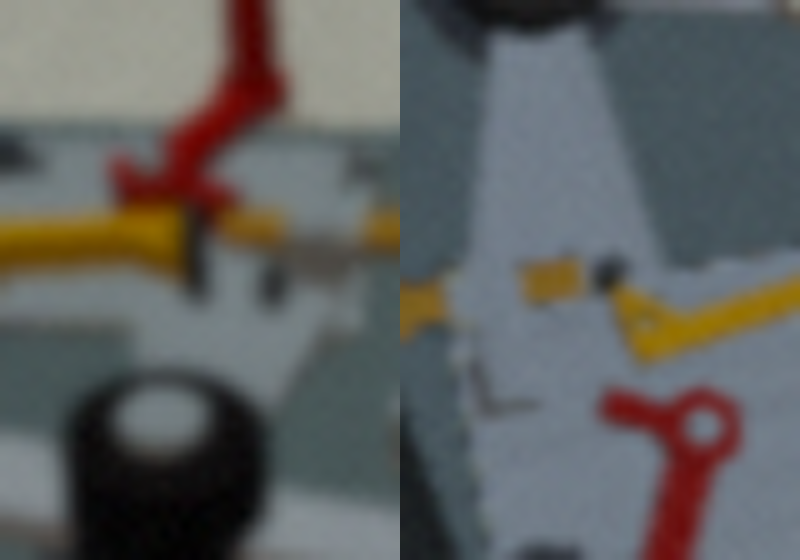

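The crop (right half, top view) shows the tall pin at (607,273) with the pawl's tip (615,285) not dropped in yet. The screw end at (580,280) leaves about a 2.5 mm gap, so the click is due near q 0.57–0.58. Going in half-millimetre steps.

>>> drive_tool(plan="0 0.5 0 0.2 0;0 0 0 0 0")

```text
t: 7.87
tcp_pos: [0.5942, 0.0123, 0.2563]
orientation: [0.726, 0.688, -0.002, -0.001]
wrist_force: [-7.4, 1.8, 11.1]
gripper_width: 0.173
```

>>> drive_tool(plan="0 0.5 0 0.2 0;0 0 0 0 0")

```text
t: 8.03
tcp_pos: [0.5946, 0.0122, 0.2563]
orientation: [0.727, 0.686, -0.002, -0.001]
wrist_force: [-7.0, 0.7, 10.3]
gripper_width: 0.172
```

>>> drive_tool(plan="0 0.5 0 0.2 0;0 0 0 0 0")

```text
t: 8.2
tcp_pos: [0.5951, 0.0122, 0.2563]
orientation: [0.729, 0.685, -0.002, -0.001]
wrist_force: [-6.6, 1.2, 9.0]
gripper_width: 0.172
```

>>> drive_tool(plan="0 0.5 0 0.2 0;0 0 0 0 0")

```text
t: 8.37
tcp_pos: [0.5956, 0.0122, 0.2563]
orientation: [0.73, 0.684, -0.002, -0.001]
wrist_force: [-7.2, 1.1, 9.9]
gripper_width: 0.176
```

```bash
cat > pawl.py <<'E'
from h import *
import sys
C=cam("top");im=C[0][202:258,341:381].astype(int);hsv=cv2.cvtColor(C[0][202:258,341:381],cv2.COLOR_BGR2HSV)
m=cv2.inRange(hsv,(15,140,90),(35,255,255));n,l,st,ce=cv2.connectedComponentsWithStats(m)
for i in range(1,n):
    if st[i][4]>8:print(st[i],ce[i].round(2))
big=cv2.resize(C[0][202:258,341:381],None,fx=10,fy=10,interpolation=cv2.INTER_CUBIC);cv2.imwrite(sys.argv[1],big)
E
python3 arc.py; python3 pawl.py pics/p1.png
```

```text
t 8.37 r 140.4 q 0.5692 yaw 86.28 Ftan -7.2 Frad 0.7 Fz 9.9 w 0.176 z 0.2563 [-7.2  1.1  9.9]
[13 27  5  3 12] [14.75 27.75]
[ 0 29  4  4 13] [ 1.38 30.15]
[22 28 18  8 64] [29.58 31.41]
```

>>> drive_tool(plan="0 0.5 0 0.2 0;0 0 0 0 0")

```text
t: 8.58
tcp_pos: [0.5961, 0.0122, 0.2563]
orientation: [0.731, 0.682, -0.002, -0.001]
wrist_force: [-6.5, 1.3, 9.8]
gripper_width: 0.168
```

>>> drive_tool(plan="0 0.5 0 0.2 0;0 0 0 0 0")

```text
t: 8.75
tcp_pos: [0.5966, 0.0121, 0.2563]
orientation: [0.732, 0.681, -0.002, -0.001]
wrist_force: [-7.5, 1.0, 9.7]
gripper_width: 0.171
```

```bash
python3 arc.py; python3 pawl.py pics/p2.png
```

```text
t 8.75 r 140.4 q 0.5763 yaw 85.87 Ftan -7.5 Frad 0.5 Fz 9.7 w 0.171 z 0.2563 [-7.5  1.   9.7]
[13 27  5  3 12] [14.75 27.75]
[ 0 29  4  4 13] [ 1.38 30.15]
[21 28 19  7 61] [29.28 31.11]
```

>>> drive_tool(plan="0 0.5 0 0.2 0;0 0 0 0 0")

```text
t: 8.97
tcp_pos: [0.5971, 0.0121, 0.2563]
orientation: [0.733, 0.68, -0.002, -0.001]
wrist_force: [-6.4, 0.6, 8.9]
gripper_width: 0.176
```

```bash
python3 arc.py; python3 pawl.py pics/p3.png
```

```text
t 8.97 r 140.4 q 0.5798 yaw 85.67 Ftan -6.4 Frad 0.2 Fz 8.9 w 0.176 z 0.2563 [-6.4  0.6  8.9]
[13 26  5  4 14] [14.86 27.71]
[ 0 29  4  4 13] [ 1.38 30.15]
[21 28 19  7 63] [29.24 30.89]
```

```bash
python3 -c "
import cv2,numpy as np
cv2.imwrite('pics/p13.png',np.hstack([cv2.imread('pics/p1.png'),cv2.imread('pics/p3.png')]))"
```

```text
(no output)
```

View pics/p13.png

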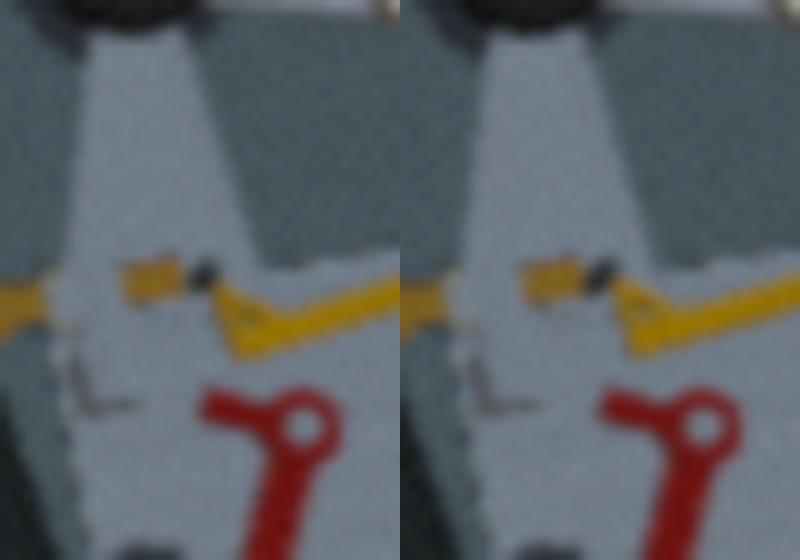

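The pin has moved up to almost touch the screw end (585,280), and the pawl's tip is swinging in at (615,280). I'm comparing it with the free, fully dropped pawl in the first top picture.

```bash
python3 - <<'E'
from h import *
import pickle
def pr(im,x0=341):
    c=im[202:258,x0:395];hsv=cv2.cvtColor(c,cv2.COLOR_BGR2HSV)
    m=cv2.inRange(hsv,(15,140,90),(35,255,255));n,l,st,ce=cv2.connectedComponentsWithStats(m)
    for i in range(1,n):
        if st[i][4]>20:
            ys,xs=np.where(l==i);vx,vy,_,_=cv2.fitLine(np.c_[xs,ys][xs>27].astype(np.float32),cv2.DIST_L2,0,.01,.01).ravel();print(st[i],ce[i].round(2),"arm angle",np.degrees(np.arctan(vy/vx)).round(2))
pr(pickle.load(open("top.pkl","rb"))[0]);print("now")
for k in range(2):pr(cam("top")[0])
E
python3 arc.py
```

```text
[21 26 25  7 76] [31.21 29.11] arm angle -6.63
now
[21 26 25  9 76] [31.49 30.45] arm angle -13.93
[21 26 24  9 77] [31.47 30.44] arm angle -15.23
t 9.12 r 140.4 q 0.5796 yaw 85.68 Ftan -7.7 Frad -0.4 Fz 10.3 w 0.173 z 0.2563 [-7.7  0.1 10.3]
```

The pawl is still about 8° lifted, so it has not clicked. Continuing in smaller steps.

```bash
cat > mon.py <<'E'
from h import *
import runpy
c=cam("top")[0][202:258,341:395];hsv=cv2.cvtColor(c,cv2.COLOR_BGR2HSV)
m=cv2.inRange(hsv,(15,140,90),(35,255,255));n,l,st,ce=cv2.connectedComponentsWithStats(m)
i=1+np.argmax(st[1:,4]);ys,xs=np.where(l==i);vx,vy,_,_=cv2.fitLine(np.c_[xs,ys][xs>27].astype(np.float32),cv2.DIST_L2,0,.01,.01).ravel()
print(st[i],ce[i].round(2),"ang",np.degrees(np.arctan(vy/vx)).round(1))
runpy.run_path("arc.py")
E
```

>>> drive_tool(plan="0 0.4 0 0.15 0;0 0 0 0 0;0 0 0 0 0")

```text
t: 9.37
tcp_pos: [0.5975, 0.0121, 0.2563]
orientation: [0.734, 0.679, -0.002, -0.001]
wrist_force: [-7.2, 0.7, 8.8]
gripper_width: 0.176
```

```bash
python3 mon.py
```

```text
[21 26 24  7 77] [31.09 29.03] ang -7.3
t 9.42 r 140.4 q 0.5823 yaw 85.53 Ftan -6.8 Frad 0.7 Fz 9.6 w 0.172 z 0.2563 [-6.8  1.1  9.6]
```

>>> drive_tool(plan="0 0.4 0 0.15 0;0 0 0 0 0;0 0 0 0 0")

```text
t: 9.67
tcp_pos: [0.5979, 0.0121, 0.2563]
orientation: [0.735, 0.678, -0.002, -0.001]
wrist_force: [-6.3, 1.1, 10.2]
gripper_width: 0.176
```

```bash
python3 mon.py
```

```text
[21 26 24  7 79] [31.   29.03] ang -7.4
t 9.72 r 140.4 q 0.5850 yaw 85.38 Ftan -8.4 Frad 0.4 Fz 9.9 w 0.172 z 0.2562 [-8.3  0.9  9.9]
```

It clicked in at q≈0.582: the pawl angle jumped to −7.3°, the same as when free, with no extra force. Easing back.

>>> drive_tool(plan="0 -0.5 0 -0.2 0;0 0 0 0 0")

```text
t: 9.88
tcp_pos: [0.5973, 0.0121, 0.2563]
orientation: [0.734, 0.679, -0.002, -0.001]
wrist_force: [-6.5, 1.0, 11.0]
gripper_width: 0.171
```

>>> drive_tool(plan="0 -0.5 0 -0.2 0;0 0 0 0 0")

```text
t: 10.05
tcp_pos: [0.5968, 0.0121, 0.2563]
orientation: [0.733, 0.681, -0.002, -0.001]
wrist_force: [-7.2, 0.9, 9.9]
gripper_width: 0.175
```

>>> drive_tool(plan="0 -0.5 0 -0.2 0;0 0 0 0 0")

```text
t: 10.22
tcp_pos: [0.5963, 0.0122, 0.2563]
orientation: [0.731, 0.682, -0.002, -0.001]
wrist_force: [-6.7, 0.8, 8.9]
gripper_width: 0.171
```

>>> drive_tool(plan="0 -0.5 0 -0.2 0;0 0 0 0 0")

```text
t: 10.38
tcp_pos: [0.5959, 0.0122, 0.2563]
orientation: [0.73, 0.683, -0.002, -0.001]
wrist_force: [-6.8, 1.0, 10.4]
gripper_width: 0.177
```

>>> drive_tool(plan="0 -0.4 0 -0.15 0;0 0 0 0 0;0 0 0 0 0")

```text
t: 10.63
tcp_pos: [0.5955, 0.0122, 0.2563]
orientation: [0.729, 0.684, -0.002, -0.001]
wrist_force: [-6.9, -0.0, 10.2]
gripper_width: 0.175
```

```bash
python3 mon.py
```

```text
[22 26 23  7 76] [31.37 29.13] ang -7.4
t 10.68 r 140.4 q 0.5682 yaw 86.34 Ftan -7.9 Frad 0.1 Fz 10.4 w 0.176 z 0.2563 [-7.9  0.5 10.4]
```

>>> drive_tool(plan="0 -0.4 0 -0.15 0;0 0 0 0 0")

```text
t: 10.85
tcp_pos: [0.5951, 0.0122, 0.2563]
orientation: [0.728, 0.685, -0.001, -0.001]
wrist_force: [-7.7, 1.5, 10.3]
gripper_width: 0.172
```

>>> drive_tool(plan="0 -0.4 0 -0.15 0;0 0 0 0 0")

```text
t: 11.02
tcp_pos: [0.5949, 0.0122, 0.2563]
orientation: [0.728, 0.686, -0.001, -0.001]
wrist_force: [-6.2, 0.4, 9.0]
gripper_width: 0.174
```

>>> drive_tool(plan="0 -0.3 0 -0.1 0;0 0 0 0 0;0 0 0 0 0")

```text
t: 11.27
tcp_pos: [0.5947, 0.0123, 0.2563]
orientation: [0.727, 0.687, -0.001, -0.001]
wrist_force: [-5.3, 1.0, 10.0]
gripper_width: 0.174
```

```bash
python3 mon.py
```

```text
[22 26 24  7 77] [31.55 29.13] ang -6.8
t 11.32 r 140.3 q 0.5629 yaw 86.72 Ftan -5.9 Frad 0.7 Fz 7.6 w 0.177 z 0.2563 [-5.9  1.   7.6]
```

Position is starting to lag the commands and the force is falling, so the pin is meeting the catch. A little further.

>>> drive_tool(plan="0 -0.4 0 -0.15 0;0 0 0 0 0")

```text
t: 11.48
tcp_pos: [0.5945, 0.0122, 0.2563]
orientation: [0.726, 0.688, -0.001, -0.001]
wrist_force: [-4.4, 0.3, 7.5]
gripper_width: 0.173
```

>>> drive_tool(plan="0 -0.4 0 -0.15 0;0 0 0 0 0")

```text
t: 11.65
tcp_pos: [0.5943, 0.0122, 0.2563]
orientation: [0.725, 0.688, -0.001, -0.001]
wrist_force: [-2.9, 0.9, 6.6]
gripper_width: 0.173
```

>>> drive_tool(plan="0 -0.4 0 -0.1 0;0 0 0 0 0;0 0 0 0 0")

```text
t: 11.9
tcp_pos: [0.5941, 0.0122, 0.2563]
orientation: [0.725, 0.689, -0.0, -0.0]
wrist_force: [-3.0, 0.9, 6.5]
gripper_width: 0.177
```

```bash
python3 mon.py
```

```text
[22 26 24  7 76] [31.54 29.09] ang -6.7
t 11.95 r 140.3 q 0.5582 yaw 87.10 Ftan -3.2 Frad 0.3 Fz 7.0 w 0.171 z 0.2563 [-3.2  0.4  7. ]
```

>>> drive_tool(plan="0 -0.4 0 -0.15 0;0 0 0 0 0")

```text
t: 12.12
tcp_pos: [0.5939, 0.0122, 0.2563]
orientation: [0.724, 0.69, 0.0, -0.0]
wrist_force: [-1.7, 0.1, 5.4]
gripper_width: 0.172
```

>>> drive_tool(plan="0 -0.4 0 -0.15 0;0 0 0 0 0")

```text
t: 12.28
tcp_pos: [0.5937, 0.0122, 0.2563]
orientation: [0.723, 0.691, 0.0, -0.0]
wrist_force: [-1.2, 1.1, 5.0]
gripper_width: 0.175
```

>>> drive_tool(plan="0 -0.3 0 0 0;0 0 0 0 0;0 0 0 0 0")

```text
t: 12.53
tcp_pos: [0.5935, 0.0122, 0.2563]
orientation: [0.723, 0.691, 0.001, 0.0]
wrist_force: [-0.2, 1.6, 5.3]
gripper_width: 0.175
```

```bash
python3 mon.py
```

```text
[22 26 23  7 76] [31.5  29.07] ang -7.7
t 12.58 r 140.3 q 0.5543 yaw 87.38 Ftan -1.5 Frad 0.4 Fz 4.8 w 0.172 z 0.2563 [-1.4  0.4  4.8]
```

The catch now carries the load. Letting go, then lifting clear.

>>> drive_tool(plan="0 0 0 0 25;0 0 0 0 35;0 0 0 0 50;0 0 0 0 60;0 0 0 0 60;0 0 0 0 60;0 0 -30 0 60;0 0 -30 0 60;0 0 -30 0 60;0 0 -30 0 60;0 0 0 0 60;0 0 0 0 60")

```text
t: 13.58
tcp_pos: [0.5937, 0.0117, 0.3777]
orientation: [0.723, 0.691, 0.002, 0.002]
wrist_force: [-0.1, -0.2, -0.6]
gripper_width: 0.601
```

```bash
python3 mon.py; python3 - <<'E'
from h import *
need(.436,-.1555,.32,None)
pv=np.array([.5885,-.128])
for n in("top","scene"):
    C=cam(n);hsv=cv2.cvtColor(C[0],cv2.COLOR_BGR2HSV);p=proj(C,[*(pv+.165*np.array([np.cos(np.radians(87.4)),np.sin(np.radians(87.4))])),.06])
    print(n,"pointer pred",p)
    m=cv2.inRange(hsv,(4,130,120),(14,255,255));ys,xs=np.where(m);k=np.hypot(xs-p[0],ys-p[1])<15
    if k.any():
        q=onz(C,xs[k].mean(),ys[k].mean(),.06)[:2]-pv;print(k.sum(),xs[k].mean(),ys[k].mean(),"r",np.hypot(*q),"q",np.radians(119.7)-np.arctan2(q[1],q[0]))
    for a in np.linspace(0,2*np.pi,1): pass
    # post top
    m=cv2.inRange(hsv,(0,150,60),(5,255,255))|cv2.inRange(hsv,(174,150,60),(180,255,255));p=proj(C,[.436,-.1555,.118]);print("post pred",p)
E
```

```text
[22 26 23  7 75] [31.36 29.09] ang -7.3
t 13.63 r 139.6 q 0.5519 yaw 87.34 Ftan -0.1 Frad -1.1 Fz -0.3 w 0.600 z 0.3759 [-0.2 -1.1 -0.3]
t 13.6333 tcp [0.5932 0.0115 0.3759] yaw 87.34 F [-0.2 -1.1 -0.3] w 0.6
tool shift mm [-174.1 -149.3   55.9] turn None
top pointer pred [282.05344374 191.73489104]
post pred [368.11984027 263.5062625 ]
scene pointer pred [356.38756104 220.38821165]
7 358.0 220.0 r 0.16783540767866342 q 0.5516921024418819
post pred [284.97195471 141.94469787]
```

The pointer reads q≈0.552 in the scene view (green starts at 0.51), and the pawl is still fully dropped. Now to the lever post.

>>> drive_tool(plan="-29 -24.9 0 0 60;-29 -24.9 0 0 60;-29 -24.9 0 0 60;-29 -24.9 0 0 60;-29 -24.9 0 0 60;-29 -24.9 0 0 60;0 0 0 -7 60;0 0 0 -7 60;0 0 0 -7 60;0 0 0 -7 60;0 0 0 -7 60;0 0 0 -7 60")

```text
t: 14.73
tcp_pos: [0.4356, -0.1554, 0.3743]
orientation: [0.425, 0.905, -0.0, -0.002]
wrist_force: [0.5, 0.6, -0.4]
gripper_width: 0.599
```

>>> drive_tool(plan="0 0 0 -7 60;0 0 0 -4 60;0 0 0 0 60;0 0 0 0 60;0 0 0 0 60")

```text
t: 15.15
tcp_pos: [0.4359, -0.1554, 0.375]
orientation: [0.34, 0.94, 0.0, -0.001]
wrist_force: [-0.2, 0.0, 0.1]
gripper_width: 0.605
```

```bash
python3 - <<'E'
from h import *
need(.436,-.1555,.275,140)
C=cam("wrist");cv2.imwrite("pics/w6.png",C[0])
print(proj(C,[.436,-.1555,.118]),robot.get_state()["q"].round(2))
hsv=cv2.cvtColor(C[0],cv2.COLOR_BGR2HSV);m=cv2.inRange(hsv,(0,150,60),(5,255,255))|cv2.inRange(hsv,(174,150,60),(180,255,255))
n,l,st,ce=cv2.connectedComponentsWithStats(m)
for i in range(1,n):
    if st[i][4]>60:print(st[i],ce[i].round(1))
E
```

```text
t 15.15 tcp [ 0.4359 -0.1554  0.375 ] yaw 140.26 F [-0.2  0.   0.1] w 0.605
tool shift mm [ -0.3   0.  100. ] turn 0.3
[320.58887117 201.34093353] [ 0.66  0.19 -0.46  2.03  0.1   0.95  1.03]
[ 511    0   99   47 2405] [567.5  18.8]
[ 312  174   52   60 1043] [330.8 202.8]
[609 193  14  13 112] [615.5 199.2]
[309 347  37  15 353] [326.3 354.1]
[190 357  22  23 365] [201.1 368.1]
```

View pics/w6.png

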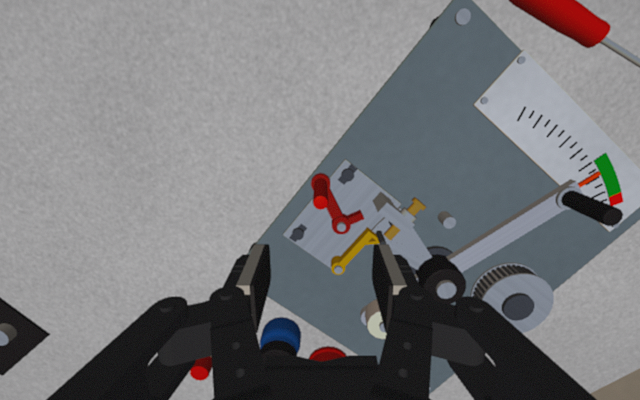

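The post's top is at (320,201), as predicted (320.6,201.3). The pointer is inside the green at (590,180), the pawl is in, and the lever axis is at (343,228). Descending around the post and caging it.

>>> drive_tool(plan="0 0 26 0 60;0 0 26 0 60;0 0 26 0 60;0 0 25 0 60;0 0 0 0 60;0 0 0 0 40;0 0 0 0 20;0 0 0 0 20;0 0 0 0 20;0 0 0 0 20", force=20)

```text
t: 16.03
tcp_pos: [0.4365, -0.1555, 0.2739]
orientation: [0.339, 0.941, -0.0, 0.001]
wrist_force: [0.3, 0.0, 0.3]
gripper_width: 0.199
```

```bash
python3 - <<'E'
from h import *
need(.436,-.1555,.272,140)
C=cam("top");u,v=proj(C,[.4808,-.163,.072]);print(u,v)
hsv=cv2.cvtColor(C[0],cv2.COLOR_BGR2HSV)[232:275,355:395];m=cv2.inRange(hsv,(0,130,60),(6,255,255))|cv2.inRange(hsv,(174,130,60),(180,255,255))
for r in m:print(''.join('#' if x else '.' for x in r))
E
```

```text
t 16.0333 tcp [ 0.4365 -0.1555  0.2739] yaw 140.34 F [0.3 0.  0.3] w 0.199
tool shift mm [ 0.3 -0.3  1.9] turn 0.3
369.49755578995104 243.9747672344436
........................................
........................................
........................................
........................................
........................................
........................................
........................................
........................................
........................................
........................................
........................................
........................................
........................................
........................................
........................................
........................................
........................................
........................................
........................................
........................................
........................................
........................................
........................................
........................................
........................................
........................................
........................................
........................................
........................................
........................................
........................................
........................................
........................................
........................................
........................................
........................................
........................................
........................................
........................................
........................................
........................................
........................................
........................................
```

```bash
python3 - <<'E'
from h import *
s=robot.get_state();pv=np.array([.481,-.166]);p=s["tcp_pos"][:2].copy();d=p-pv;r=np.hypot(*d);a0=np.degrees(np.arctan2(d[1],d[0]));print(r,a0)
y=yaw(s);N=13;out=[]
for k in range(1,N+1):
    a=np.radians(a0+(101.7-a0)*k/N);q=pv+.0453*np.array([np.cos(a),np.sin(a)]);w=q-p;c,sn=np.cos(np.radians(y)),np.sin(np.radians(y))
    out.append((1e3*(w@[c,sn]),1e3*(w@[sn,-c])));p=q;y-=3
print(np.round(out,1).tolist(),p)
E
```

```text
0.04588480466762946 166.6838376240102
[[1.1, 3.9], [1.5, 3.7], [1.3, 3.7], [1.2, 3.8], [1.1, 3.8], [0.9, 3.8], [0.8, 3.9], [0.7, 3.9], [0.5, 3.9], [0.4, 3.9], [0.3, 3.9], [0.1, 3.9], [-0.0, 4.0]] [ 0.47181374 -0.12164121]
```

>>> drive_tool(plan="1.2 3.9 0 3 20;1.5 3.7 0 3 20;1.3 3.7 0 3 20;1.2 3.8 0 3 20;1.1 3.8 0 3 20;0 0 0 0 20")

```text
t: 16.58
tcp_pos: [0.4451, -0.1372, 0.2731]
orientation: [0.459, 0.888, -0.0, -0.0]
wrist_force: [0.3, -0.5, 0.9]
gripper_width: 0.198
```

>>> drive_tool(plan="0.9 3.8 0 3 20;0.8 3.9 0 3 20;0.7 3.9 0 3 20;0.5 3.9 0 3 20;0.4 3.9 0 3 20;0.3 3.9 0 3 20;0 0 0 0 20;0 0 0 0 20")

```text
t: 17.25
tcp_pos: [0.4639, -0.1237, 0.2728]
orientation: [0.591, 0.806, 0.0, 0.0]
wrist_force: [-0.2, -0.6, -1.0]
gripper_width: 0.199
```

```bash
python3 mon.py; python3 -c "
from h import *
need(.4718,-.1216,.272,102)"
```

```text
t 17.3 tcp [ 0.4639 -0.1239  0.2729] yaw 107.46 F [-0.5 -0.7  0. ] w 0.202
tool shift mm [-0.2  8.2  0.9] turn 5.5Traceback (most recent call last):
  File "mon.py", line 5, in <module>
    i=1+np.argmax(st[1:,4]);ys,xs=np.where(l==i);vx,vy,_,_=cv2.fitLine(np.c_[xs,ys][xs>27].astype(np.float32),cv2.DIST_L2,0,.01,.01).ravel()
        ~~~~~~~~~^^^^^^^^^^
    return _wrapfunc(a, 'argmax', axis=axis, out=out, **kwds)
    return bound(*args, **kwds)
ValueError: attempt to get argmax of an empty sequence
```

>>> drive_tool(plan="0 4 0 3 20;0 0 0 0 20")

```text
t: 17.47
tcp_pos: [0.4677, -0.1226, 0.2728]
orientation: [0.613, 0.79, 0.0, 0.0]
wrist_force: [-0.8, -0.5, -0.2]
gripper_width: 0.202
```

>>> drive_tool(plan="0 3 0 2 20;0 0 0 0 20")

```text
t: 17.63
tcp_pos: [0.4706, -0.1219, 0.2727]
orientation: [0.626, 0.779, 0.0, 0.0]
wrist_force: [-1.6, -0.2, -0.9]
gripper_width: 0.201
```

>>> drive_tool(plan="0 1.5 0 0 20;0 0 0 0 20")

```text
t: 17.8
tcp_pos: [0.472, -0.1215, 0.2727]
orientation: [0.626, 0.78, -0.0, -0.0]
wrist_force: [-1.5, 2.1, 0.4]
gripper_width: 0.197
```

>>> drive_tool(plan="0 1 0 0 20;0 0 0 0 20;0 0 0 0 20")

```text
t: 18.05
tcp_pos: [0.4728, -0.1213, 0.2726]
orientation: [0.627, 0.779, -0.0, -0.0]
wrist_force: [-1.7, 0.9, 0.8]
gripper_width: 0.201
```

```bash
python3 -c "
from h import *
need(.4718,-.1216,.272,102)"
```

```text
t 18.05 tcp [ 0.4728 -0.1213  0.2726] yaw 102.37 F [-1.7  0.9  0.8] w 0.201
tool shift mm [-0.1 -1.   0.6] turn 0.4
```

>>> drive_tool(plan="0 0.8 0 0 20;0 0 0 0 20")

```text
t: 18.22
tcp_pos: [0.4732, -0.1212, 0.2725]
orientation: [0.627, 0.779, -0.001, -0.001]
wrist_force: [-4.9, 0.8, 3.3]
gripper_width: 0.202
```

>>> drive_tool(plan="0 0.8 0 0 20;0 0 0 0 20")

```text
t: 18.38
tcp_pos: [0.4736, -0.1211, 0.2725]
orientation: [0.627, 0.779, -0.001, -0.001]
wrist_force: [-8.2, 0.3, 4.1]
gripper_width: 0.201
```

>>> drive_tool(plan="0 0.8 0 0 20;0 0 0 0 20")

```text
t: 18.55
tcp_pos: [0.4739, -0.1211, 0.2724]
orientation: [0.627, 0.779, -0.002, -0.002]
wrist_force: [-8.3, -0.1, 5.5]
gripper_width: 0.199
```

>>> drive_tool(plan="0 0.8 0 0 20;0 0 0 0 20;0 0 0 0 20")

```text
t: 18.8
tcp_pos: [0.4743, -0.121, 0.2724]
orientation: [0.627, 0.779, -0.002, -0.002]
wrist_force: [-9.7, -0.5, 7.1]
gripper_width: 0.197
```

```bash
python3 -c "
from h import *
need(.4718,-.1216,.272,102)"
```

```text
t 18.8 tcp [ 0.4743 -0.121   0.2724] yaw 102.31 F [-9.7 -0.5  7.1] w 0.197
tool shift mm [-0.1 -2.5  0.4] turn 0.3
```

A firm end shows the force rising from 2 to about 10 N, at the predicted home position. Backing off to the centre of the cage, opening and lifting.

>>> drive_tool(plan="0 -2.5 0 0 20;0 -2.3 0 0 20;0 0 0 0 20;0 0 0 0 40;0 0 0 0 50;0 0 0 0 50;0 0 -30 0 50;0 0 -30 0 50;0 0 -30 0 50;0 0 -30 0 50;0 0 -25 0 50;0 0 0 0 50")

```text
t: 19.8
tcp_pos: [0.4731, -0.1216, 0.4232]
orientation: [0.627, 0.779, 0.002, 0.005]
wrist_force: [0.5, 0.2, 0.5]
gripper_width: 0.502
```

>>> drive_tool(plan="-30 0 -10 0 50;-30 0 -10 0 50;-30 0 -10 0 50;-30 0 0 0 50;-20 0 0 0 50;0 0 0 0 50;0 0 0 0 50;0 0 0 0 50")

```text
t: 20.47
tcp_pos: [0.5016, -0.2574, 0.4471]
orientation: [0.626, 0.779, 0.0, -0.001]
wrist_force: [-0.3, 0.2, 0.3]
gripper_width: 0.5
```

```bash
python3 mon.py; python3 - <<'E'
from h import *
C=cam("wrist");T=cam("top")
a=cv2.resize(T[0][130:290,250:470],None,fx=2.5,fy=2.5,interpolation=cv2.INTER_CUBIC)
b=cv2.resize(T[0][202:282,331:401],None,fx=3.4,fy=5,interpolation=cv2.INTER_CUBIC)
b=cv2.resize(T[0][212:282,341:391],None,fx=4.8,fy=4.8,interpolation=cv2.INTER_CUBIC)
o=np.zeros((400,800,3),np.uint8);o[:,:550]=a;o[:336,555:795]=b
cv2.imwrite("pics/f7.png",o);cv2.imwrite("pics/w7.png",C[0])
E
```

```text
[22 26 24  7 78] [31.24 29.24] ang -6.9
t 20.52 r 155.5 q 4.2529 yaw 102.47 Ftan 0.4 Frad -0.3 Fz 0.4 w 0.500 z 0.4473 [-0.2  0.5  0.4]
```

View pics/f7.png

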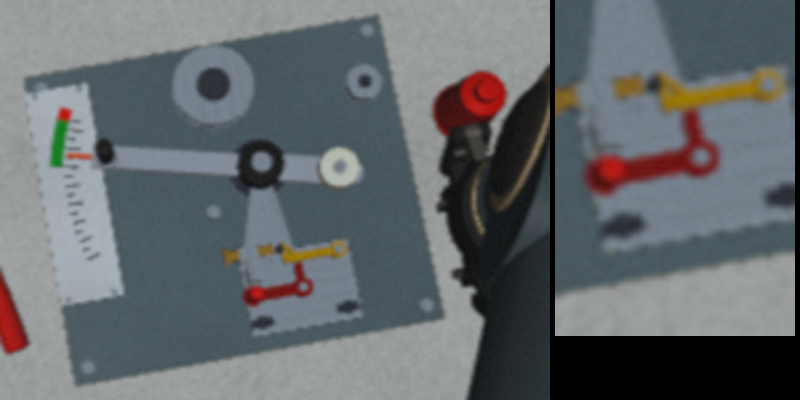

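Final view: the pointer is in the green at (78,156), the pawl is behind the tall pin at (655,82), the lever lies along the plate with its nose at the catch (690,115), and the post is at (605,173). One number check on the lever, then I hand in.

```bash
python3 - <<'E'
from h import *
T=cam("top");p=onz(T,351.4,248,.118)[:2];d=p-[.481,-.166];print(p,"lever q",np.arctan2(d[1],d[0])-np.radians(101.7))
robot.finish_job()
E
```

```text
[ 0.46775866 -0.11972271] lever q 0.07448082780514564
the job is handed in; nothing more can be done
```

I swung the tensioner back until the second, tall pin clicked in, eased it onto the catch, closed the locking lever, and handed the job in. It took about 20.5 s of the 72 s allowed.

- **Tensioner:** The catch clicked at 0.582 rad. I went no further than 0.585 rad, about 0.015 rad short of where the stop screw should meet the pin. The force at the hand stayed at the spring's own level, about 6–8 N.
- **Letting go:** I eased back in steps of 0.5 mm or less until the catch carried the load, with about 0–1.5 N left at the hand, then opened the gripper. The scene camera put the pointer at about 0.55 rad, inside the green (0.51–0.74).
- **Locking lever:** I swung it round with the gripper loosely around the post until it met a firm end, where the force rose from about 2 N to 10 N.
- **Last checks:** With the robot clear, the final top picture shows the pointer in the green, the catch fully dropped behind the tall pin, and the lever's nose behind the catch. The robot touched none of the bystanders on its path, but I did not measure their final positions.

One check did not agree exactly. A rough pixel estimate of the lever angle gave 0.07 rad instead of 0. Its error is about 0.1 rad, since it comes from one blurry view of the post, so I relied on the firm end stop and the picture.

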